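# Seat the terrazzo sample and snap the over-centre clamp shut

### The arm

A 6-joint arm with a two-finger parallel gripper is mounted at the origin on the work surface. World frame = base frame: x ahead of the robot, y to its left, z up, the work surface at z = 0. Lengths are in m, angles in rad, forces in N, time in s.
With the tool pointing down it reaches from about 0.25 to 0.725 m from the base axis. Payload 4 kg.
Tool frame: the origin (TCP) lies on the centre line of the jaws, within the pads' length; the fingertips stand 17 mm ahead of it and the grasp point (between the pads) lies 2 mm behind it; z points along the fingers, y is the line along which they close (so a half turn about z gives the same grasp; the last joint's range is limited). The gripper opens to 85 mm and grips with 20 to 120 N. Pads are 22 mm wide; open, the fingers measure 114 mm over their backs; the gripper's body (76 mm by 85 mm) begins 54 mm behind the grasp point. The pads swing forward as they close: fully open they stand 13 mm farther back than shut.
Start: joints at [1.19, 0.241, 0.005, 1.335, 0, 1.571], TCP at [0.186, 0.464, 0.217] pointing down, gripper open.
Joint ranges: [-2.72, 2.72], [-1.05, 1.87], [-1.09, 1.28], [-1.99, 2.15], [-1.42, 1.44], [-3.14, 3.14]. Speed limits (rad/s): [2.79, 2.79, 3.14, 3.14, 3.14, 3.14].

### API

Orientations are given as a unit quaternion [x, y, z, w].
In Python, from workcell import get_obs, imaging, order gives the robot as it stands.
- The arm moves only by the tool apply_moves, never from a script. Its argument "targets" is a list that holds one entry, the list of rows, each a list of 5 numbers: the shift along the world's x, y, z in units of 40 mm (1.0 is 40 mm), then the turn about the world's z in degrees, then the gripper command: -1 is shut, 1 is fully open, values between are in proportion. In form: [[[dx, dy, dz, turn, fingers], ...]]. A call has 1 to 8 rows; each row shifts and turns the commanded pose from where the row before left it; what a row does not reach is not made up. A row lasts 1/12 s, in which the tool goes at most 41.7 mm and 7.16 degrees, less where a joint would pass 70% of its speed; a pose out of reach is approached as far as the arm can. A call is refused whole if a number of a shift passes 1 or a number of a turn 7.16, either way. A call with a gripper value outside its range is refused whole. The fingers move at their own pace and stop on an object; the grip force is fixed at half the most. Time passes only in rows, so rows that do not move let the fingers close. It gives the time, the measured TCP pose, the force, the opening and the grip force at its end, in the units of the state.
- get_obs(): the state, without advancing time (a new reading comes with each control period).
- imaging.camera(name): name is "side" or "top" or "wrist"; returns (picture, depth): 384x512x3 uint8, blue, green, red; 384x512 float32, m along the optical axis (not along the pixel's ray), 0 where there is no reading.
- imaging.get_calibration(name): a dict with "camera_matrix" (3x3 intrinsics, pixels), "eye" and "rotation" of the camera in the world; the wrist camera has in their place "hand_eye" (4x4, takes a point from camera to tool coordinates, whose origin is the TCP and whose axes are the flange's). Camera axes: x right, y down, z forward; pixel columns grow to the right and rows downward; lengths in m; the calibration is good to about 2 mm. A picture is of the moment at which its call begins: read the wrist's pose just before it. get_calibration takes no time and is no camera call.
- order.job_done(): hands the job in; it is judged then, once.
The state is a dict: "clock": time; "joint_pos": joint angles; "joint_vel": joint speeds; "tau": joint torques, N m; "eef_pos": TCP position; "tool_rot": TCP orientation; "ft_force": force on the tool from outside, world axes, zero at the start; "ft_torque": the same for the moment, N m; "grip_width": finger opening in m; "grasp_force": force on a finger pad.
Only numpy, scipy, OpenCV 4.12 (cv2) and the standard library are available. Lean on these libraries where they do the work, as an engineer would, in place of code of your own. Each camera call takes 0.05 s, during which the arm holds its last target. There are 200 camera calls.

### The job

With the fingertips only, push the speckled terrazzo sample along the jig until it butts fully home against the end stop, and then push the clamp's red handle over and down past its dead point until it snaps into lock and the rubber pad holds the sample. Do not pick up or tip the sample; leave the pitcher, the jar and the spatula where they are, and finish with the hand clear of everything.

Things in the scene. Friction and masses are not known exactly. Their poses are not given: they have to be found in the camera images.
- jig: Dark steel plate bolted to the bench, 280 x 96 x 12 mm, toggle clamp on one end. Origin: on the bench surface, on the centre line, at the face of the end stop. x: level along the jig, away from the clamp; z up. Plate: x -100 to 180, top z 12 mm. Two side rails (x 0 to 175, |y| 33 to 43, tops z 17 mm) guide the sample in a 66 mm channel.
- end_stop (a point): Middle of the end stop's face, at x 0, y 0, z 22 mm of the jig. The aluminium stop spans x -12 to 0, y -43 to 43 mm, up to z 32 mm. Behind it the clamp's two steel cheeks stand at x -77 to -15, |y| up to 21 mm, up to z 68 mm.
- sample: Loose terrazzo sample, cream with coloured chips, 100 (x) x 60 (y) x 24 (z) mm, about 0.34 kg, long axis along the jig, 28 to 60 mm short of the end stop at first. Origin: centre of its underside. Home: end face against the stop, origin at x 50, z 12 mm of the jig. Push it towards the jig's -x on its free end face, which rises 19 mm above the rails; takes 2 to 4 N.
- lever (a joint): Angle of the red handle (rad) about lever_pivot. Its lean from upright towards the jig's -x is 0.5 + joint. Open at about 0 (starts at -0.1 to 0.1, held by friction); grows as it swings back and down; 1.05 = locked, level, at its stop. The spring resists (up to 1.1 N m: 12 N at 90 mm) until the dead point at 0.75; let go before it, it springs back; past about 0.85 it snaps to 1.05 and stays.
- lever_pivot (a point): Axis of the handle (level, along the jig's y), at x -60, y 0, z 50 mm of the jig; it does not move.
- handle_end (a point): Free end of the red handle on its centre line, 120 mm from lever_pivot. The red grip covers 40 to 120 mm from the pivot, is 16 mm thick in the swing direction (8 mm each side of the centre line) and 28 mm wide along the jig's y. Push on the side facing the sample, which becomes its upper side.
- pad: Black rubber pad, 18 mm diameter, sprung, under the tip of the clamp arm; origin: centre of its underside. The steel arm, 60 mm long, hinged at x -30, z 55 mm of the jig, is driven by the handle: raised 0.76 rad when open (top about 110 mm above the bench), level when locked, the pad then pressing the sample at about x 25 mm of the jig with about 6 N.
- pitcher: Bystander: empty white plastic pitcher with a handle, 90 mm diameter, 100 mm high, beyond the jig; it and the jar may swap places. Origin: centre of its underside.
- jar: Bystander: closed yellow pigment jar, 60 mm diameter, 90 mm high, beyond the jig. Origin: centre of its underside.
- spatula: Bystander: spatula, 200 mm long, lying flat on the bench on the robot's side of the jig, roughly along it. Origin: on its underside, near its middle.
Things that resemble listed ones, but are neither listed nor needed, are in the scene too. Several things have the shape of the sample; the one meant has the colours described above.

How it is judged:
By the outcome, as a careful person would: the job done as asked, in the order asked, and still so for the second after the job is handed in, with the robot touching nothing.
It also fails if it takes over 48 s, if anything falls off the work surface, if the arm or the gripper's body presses on something with over 40 N, if the wrist force passes 120 N, or if a joint passes its speed limit or range.

## Working session

There is one attempt and no reset: what is moved stays moved. The work goes in short steps, Python scripts to look and compute and a tool call to move; the robot and the scene stay as the last step left them, time stands still between calls to the robot, and variables do not carry over. Pictures are saved under pics/ and viewed, at most 10 in all, crops included, and the job is handed in when it is done.

Besides the shell and the picture viewer there is one more tool, called after ">>>" in YAML: its name, and indented under it one key for each argument. apply_moves: Moves the arm, as the interface text tells. Its arguments: {"type":"object","properties":{"targets":{"type":"array","items":{"type":"array","items":{"type":"array","items":{"type":"number"}}}}},"required":["targets"]}

```bash
mkdir -p pics; cat > h.py <<'E'
import numpy as np, cv2
from workcell import get_obs, imaging, order
def grab(n,name):
    p,d=imaging.camera(n); cv2.imwrite(f'pics/{name}.png',p); np.save(f'pics/{name}.npy',d); return p,d
def pts(n,d):
    c=imaging.get_calibration(n);K=np.array(c['camera_matrix']);v,u=np.mgrid[:384,:512]
    P=np.stack([(u-K[0,2])/K[0,0]*d,(v-K[1,2])/K[1,1]*d,d],-1)
    return P@np.array(c['rotation']).T+np.array(c['eye'])
E
python3 - <<'E'
from h import *
a,_=grab('top','top1');b,_=grab('side','side1')
for n in('top','side'):print(imaging.get_calibration(n))
print(get_obs())
E
```

```text
{'camera_matrix': array([[459.95845547,   0.        , 252.93478266],
       [  0.        , 459.95845547, 192.10753844],
       [  0.        ,   0.        ,   1.        ]]), 'eye': array([0.35818736, 0.07923227, 1.19310029]), 'rotation': array([ 0.71298127, -0.69571038,  0.06767883, -0.05535659])}
{'camera_matrix': array([[493.02292503,   0.        , 253.93342909],
       [  0.        , 493.02292503, 194.11565581],
       [  0.        ,   0.        ,   1.        ]]), 'eye': array([ 0.0863836 , -0.39092805,  0.8836711 ]), 'rotation': array([ 0.8664489 , -0.35173123,  0.13459726, -0.32777282])}
{'clock': 0.1, 'joint_pos': array([1.18998030e+00, 2.41356295e-01, 3.85236933e-03, 1.33520421e+00,
       1.32911851e-05, 1.57078492e+00]), 'joint_vel': array([-0.00103739, -0.00308779,  0.00383946, -0.00019918, -0.00048005,
        0.00234296]), 'tau': array([ 4.04135617e-04, -3.73135757e+01,  2.53011113e+01,  1.08177104e-02,
        6.87929355e-05, -3.60765071e-06]), 'eef_pos': array([0.18561268, 0.4636267 , 0.21599018]), 'tool_rot': array([ 1.89253867e-01,  9.81927726e-01, -9.37371405e-04, -1.87445213e-04]), 'ft_force': array([ 0.18881101, -0.10312779, -0.03337669]), 'ft_torque': array([ 0.01287872,  0.01262865, -0.02804021]), 'grasp_force': 0.0, 'grip_width': 0.08546910082697153}
```

View pics/top1.png

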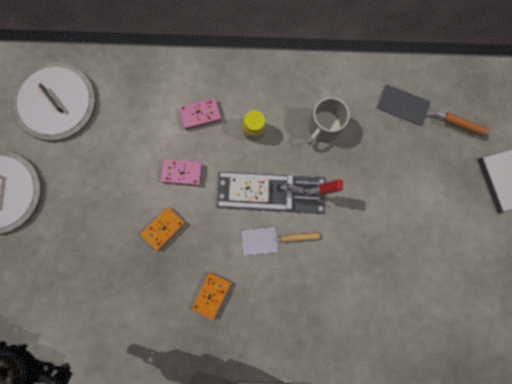

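View pics/side1.png

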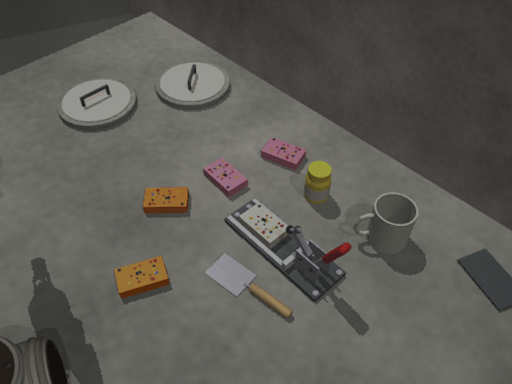

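Top view: sample at (249,188) in the jig (218–326, rows 172–213), with the red handle at about (330,187). The clamp end is to the right. Next I measure the jig axis, sample and handle from depth.

```bash
sed -i "s/np.array(c\['rotation'\]).T/R.from_quat(c['rotation']).as_matrix().T/; 1a from scipy.spatial.transform import Rotation as R" h.py
python3 - <<'E'
from h import *
p=cv2.imread('pics/top1.png');d=np.load('pics/top1.npy');P=pts('top',d)
print('bench z',np.median(P[250:330,300:450,2]))
hsv=cv2.cvtColor(p,cv2.COLOR_BGR2HSV)
roi=np.zeros((384,512),bool);roi[160:222,205:350]=1
# jig plate+rails by height
m=roi&(P[...,2]>.007)&(P[...,2]<.022)
Q=P[m];r=cv2.minAreaRect((Q[:,:2]*1000).astype(np.float32));print('jig rect',r,cv2.boxPoints(r),m.sum())
s=roi&(P[...,2]>.03)&(P[...,2]<.042);n,l,st,c=cv2.connectedComponentsWithStats(s.astype(np.uint8))
for i in range(1,n):
    if st[i,4]>150:
        S=P[l==i];print('sample',st[i],cv2.minAreaRect((S[:,:2]*1000).astype(np.float32)),np.median(S[:,2]))
h=hsv[...,0]
red=roi&((h<6)|(h>174))&(hsv[...,1]>170)&(hsv[...,2]>60);red[:,:300]=0
S=P[red];print('red',red.sum(),np.percentile(S,[2,50,98],axis=0))
print(cv2.minAreaRect((S[:,:2]*1000).astype(np.float32)))
x=cv2.resize(p[140:260,190:360],None,fx=4.5,fy=4.5,interpolation=cv2.INTER_CUBIC);cv2.imwrite('pics/crop1.png',x)
ps=cv2.imread('pics/side1.png');PS=pts('side',np.load('pics/side1.npy'));hs=cv2.cvtColor(ps,cv2.COLOR_BGR2HSV)
rs=((hs[...,0]<6)|(hs[...,0]>174))&(hs[...,1]>170)&(hs[...,2]>60);rs[:,:300]=0;rs[:235]=0;rs[275:]=0
S=PS[rs];print('red side',rs.sum(),np.percentile(S,[2,50,98],axis=0))
E
```

```text
bench z 0.0001747074077912414
jig rect ((568.674072265625, 10.6605224609375), (160.3166046142578, 343.065673828125), 3.242603063583374) [[ 478.94153  177.38466]
 [ 498.34668 -165.13176]
 [ 658.4066  -156.06361]
 [ 639.00146  186.4528 ]] 2245
sample [229 178  40  25 899] ((568.20947265625, 73.46521759033203), (100.09741973876953, 60.84766387939453), 89.03033447265625) 0.03611581809443809
red 182 [[ 0.55304665 -0.1392656   0.10021835]
 [ 0.56280228 -0.11952217  0.13926951]
 [ 0.57278266 -0.10118526  0.1605209 ]]
((474.6920471191406, -21.855453491210938), (37.396095275878906, 306.21856689453125), 42.09016799926758)
red side 122 [[ 0.55153895 -0.14244392  0.10548907]
 [ 0.55882622 -0.13462934  0.15634512]
 [ 0.57373424 -0.10454542  0.16053348]]
```

View pics/crop1.png

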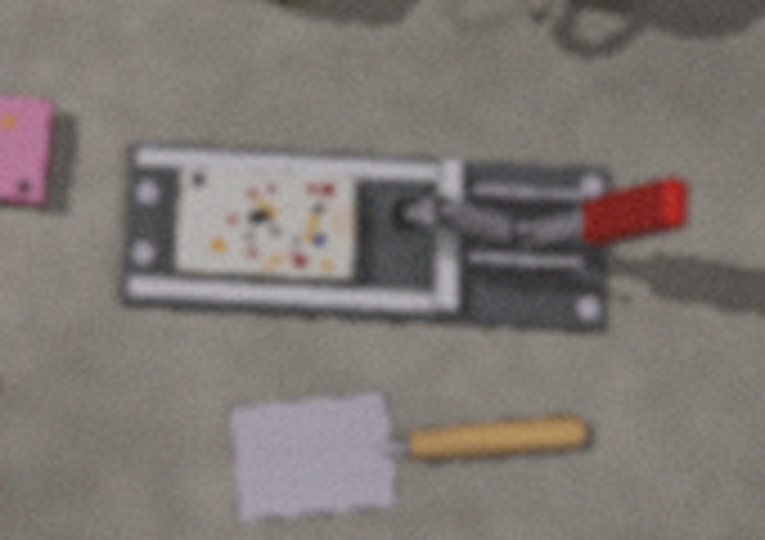

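The crop shows the plate corners near (130,143), (610,168), (603,330), (125,302), and the stop's near edge from about (440,160) to (433,305). I'll cast those to their planes.

```bash
python3 - <<'E'
from h import *
c=imaging.get_calibration('top');K=np.array(c['camera_matrix']);M=R.from_quat(c['rotation']).as_matrix();e=np.array(c['eye'])
def ray(cu,cv_,z):
    r=M@np.linalg.inv(K)@[(cu+.5)/4.5-.5+190,(cv_+.5)/4.5-.5+140,1];return e+r*(z-e[2])/r[2]
C=[ray(*q,.012) for q in((130,143),(610,168),(603,330),(125,302))]
for q in C:print(q.round(4))
print('len',[np.linalg.norm(C[i]-C[(i+1)%4]).round(4) for i in range(4)])
ax=(C[0]-C[1])+(C[3]-C[2]);ax/=np.linalg.norm(ax);print('axis',ax,'centre',np.mean(C,0))
print('origin from plate',np.mean(C,0)-ax*.04)
print('stop',ray(440,160,.032),ray(433,305,.032))
E
```

```text
[0.6192 0.1526 0.012 ]
[ 0.6118 -0.1281  0.012 ]
[ 0.5163 -0.1237  0.012 ]
[0.5255 0.1521 0.012 ]
len [np.float64(0.2808), np.float64(0.0957), np.float64(0.2759), np.float64(0.0937)]
axis [0.02978747 0.99955625 0.        ] centre [0.5681812  0.01322264 0.012     ]
origin from plate [ 0.5669897  -0.02675961  0.012     ]
stop [ 0.60957739 -0.02673571  0.032     ] [ 0.52541775 -0.02358651  0.032     ]
```

>>> apply_moves:
  targets:
    - [[0.68, -0.55, 0, -5, -1], [0.68, -0.55, 0, -5, -1], [0.68, -0.55, 0, -5, -1], [0.68, -0.55, 0, -5, -1], [0.68, -0.55, 0, -5, -1], [0.68, -0.55, 0, -5, -1], [0.68, -0.55, 0, -5, -1], [0.68, -0.55, 0, -5, -1]]

```text
clock: 0.77
eef_pos: [0.4043, 0.2867, 0.2164]
tool_rot: [0.516, 0.857, -0.0, -0.0]
ft_force: [0.3, 1.0, 0.5]
grip_width: 0.0001
grasp_force: 0.0
```

>>> apply_moves:
  targets:
    - [[0.68, -0.55, -0.4, -5, -1], [0.68, -0.55, -0.4, -5, -1], [0.68, -0.55, -0.4, -5, -1], [0.68, -0.55, -0.4, -5, -1], [0.68, -0.55, -0.4, -5, -1], [0.68, -0.55, -0.4, -5, -1], [0, 0, 0, 0, -1], [0, 0, 0, 0, -1]]

```text
clock: 1.43
eef_pos: [0.5663, 0.1543, 0.1183]
tool_rot: [0.719, 0.695, -0.002, -0.001]
ft_force: [0.4, -0.1, -0.8]
grip_width: -0.0003
grasp_force: 0.0
```

>>> apply_moves:
  targets:
    - [[0.12, 0.1, -0.5, 0, -1], [0, 0, -0.5, 0, -1], [0, 0, -0.5, 0, -1], [0, 0, -0.3, 0, -1], [0, 0, -0.15, 0, -1], [0, 0, 0, 0, -1], [0, 0, 0, 0, -1]]

```text
clock: 2.02
eef_pos: [0.5713, 0.161, 0.0436]
tool_rot: [0.718, 0.696, 0.0, 0.0]
ft_force: [0.1, -0.4, 0.8]
grip_width: 0.0001
grasp_force: 0.0
```

```bash
python3 - <<'E'
from h import *
p,d=grab('side','side2')
cv2.imwrite('pics/side2c.png',cv2.resize(p[150:310,170:370],None,fx=3.5,fy=3.5,interpolation=cv2.INTER_CUBIC));print(get_obs()['eef_pos'])
E
```

```text
[0.57191437 0.16099896 0.04414629]
```

View pics/side2c.png

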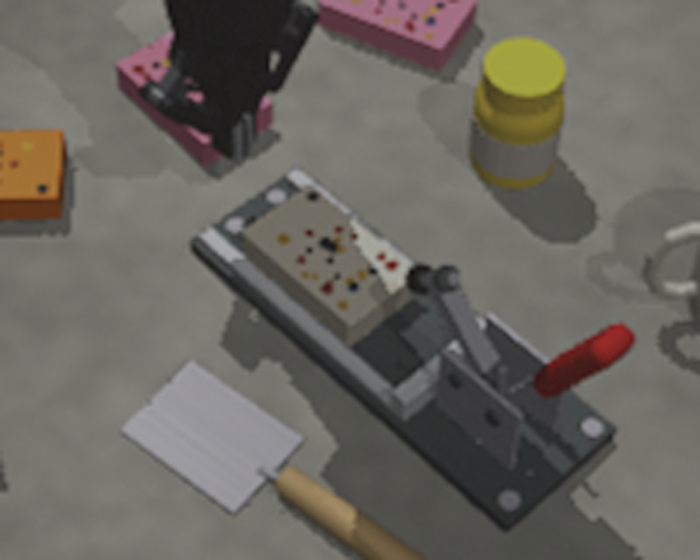

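The hand's tip appears at crop (235,155), slightly beyond the plate end. I'll project the expected tip point to check its height.

```bash
python3 - <<'E'
from h import *
c=imaging.get_calibration('side');K=np.array(c['camera_matrix']);M=R.from_quat(c['rotation']).as_matrix();e=np.array(c['eye'])
for P in [(.5719,.161,z) for z in(.014,.027,.04)]+[(.5719,.15,.027),(.569,.154,.012),(.57,.1235,.036)]:
    q=K@(M.T@(np.array(P)-e));q=q[:2]/q[2];print(P,((q-[170,150])*3.5).round())
d=np.load('pics/side2.npy');P=pts('side',d)
m=np.zeros((384,512),bool);m[175:197,228:246]=1
m&=(P[...,2]>.01)&(abs(P[...,0]-.57)<.035)&(abs(P[...,1]-.16)<.03)
S=P[m];print(m.sum(),np.percentile(S,[1,10,50,90],axis=0).round(3))
E
```

```text
(0.5719, 0.161, 0.014) [234. 195.]
(0.5719, 0.161, 0.027) [233. 182.]
(0.5719, 0.161, 0.04) [233. 169.]
(0.5719, 0.15, 0.027) [245. 191.]
(0.569, 0.154, 0.012) [238. 205.]
(0.57, 0.1235, 0.036) [271. 206.]
297 [[0.54  0.143 0.062]
 [0.55  0.147 0.071]
 [0.562 0.15  0.106]
 [0.578 0.159 0.128]]
```

```bash
python3 - <<'E'
from h import *
P=pts('side',np.load('pics/side2.npy'));p=cv2.imread('pics/side2.png')
for u in (234,237,240):
    for v in range(184,206,2): print(u,v,P[v,u].round(3),p[v,u])
c=imaging.get_calibration('wrist');print(c)
grab('wrist','w1')
E
```

```text
234 184 [0.557 0.15  0.107] [29 30 31]
234 186 [0.56  0.155 0.095] [30 30 31]
234 188 [0.559 0.154 0.09 ] [29 30 31]
234 190 [0.559 0.154 0.083] [30 29 31]
234 192 [0.559 0.154 0.076] [29 30 30]
234 194 [0.559 0.154 0.07 ] [42 45 45]
234 196 [0.595 0.196 0.001] [79 83 83]
234 198 [0.591 0.191 0.001] [77 81 82]
234 200 [0.585 0.185 0.003] [112 118 119]
234 202 [0.582 0.182 0.001] [123 130 130]
234 204 [0.578 0.177 0.001] [123 130 131]
237 184 [0.563 0.147 0.105] [30 30 32]
237 186 [0.565 0.15  0.095] [60 60 60]
237 188 [0.565 0.151 0.088] [65 65 64]
237 190 [0.564 0.149 0.083] [64 64 64]
237 192 [0.565 0.151 0.075] [61 61 61]
237 194 [0.563 0.149 0.071] [62 62 62]
237 196 [0.565 0.151 0.062] [70 73 74]
237 198 [ 0.598  0.189 -0.003] [109 115 116]
237 200 [ 0.592  0.182 -0.   ] [118 125 126]
237 202 [0.587 0.177 0.001] [121 128 129]
237 204 [ 0.584  0.174 -0.001] [124 131 131]
240 184 [0.575 0.152 0.092] [65 65 65]
240 186 [0.574 0.151 0.087] [54 54 54]
240 188 [0.573 0.149 0.083] [48 49 48]
240 190 [0.575 0.152 0.073] [48 49 49]
240 192 [0.573 0.15  0.069] [51 51 51]
240 194 [0.573 0.15  0.062] [57 61 61]
240 196 [0.605 0.186 0.001] [111 117 118]
240 198 [ 0.602  0.183 -0.002] [116 121 122]
240 200 [0.597 0.177 0.001] [117 124 124]
240 202 [ 0.593  0.173 -0.001] [120 127 128]
240 204 [0.588 0.168 0.001] [121 128 129]
{'camera_matrix': array([[285.03369798,   0.        , 251.28264273],
       [  0.        , 285.03369798, 192.70693221],
       [  0.        ,   0.        ,   1.        ]]), 'hand_eye': array([[-9.83936410e-04, -9.61568110e-01, -2.74564748e-01,
         6.93725667e-02],
       [ 9.99998896e-01, -1.25184017e-03,  8.00518860e-04,
        -1.22392578e-04],
       [-1.11346459e-03, -2.74563657e-01,  9.61568281e-01,
        -1.57325356e-01],
       [ 0.00000000e+00,  0.00000000e+00,  0.00000000e+00,
         1.00000000e+00]])}
```

View pics/w1.png

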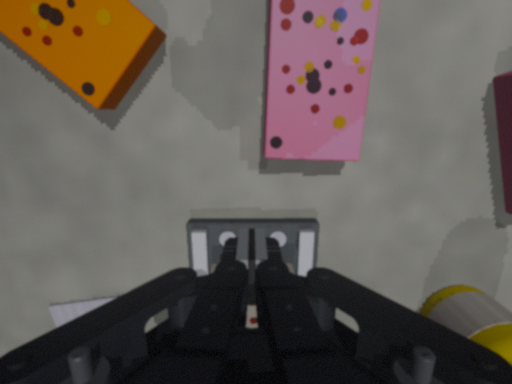

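```bash
python3 - <<'E'
from h import *
o=get_obs();d=np.load('pics/w1.npy');c=imaging.get_calibration('wrist');K=np.array(c['camera_matrix'])
T=np.eye(4);T[:3,:3]=R.from_quat(o['tool_rot']).as_matrix();T[:3,3]=o['eef_pos'];H=T@c['hand_eye']
v,u=np.mgrid[:384,:512];Q=np.stack([(u-K[0,2])/K[0,0]*d,(v-K[1,2])/K[1,1]*d,d,np.ones_like(d)],-1)@H.T
for q in((100,220),(60,350),(225,200),(255,255),(300,200),(250,310),(240,235),(236,230),(240,270),(250,230),(250,270),(270,270),(290,240)): print(q,Q[q][:3].round(3),d[q])
E
```

```text
(100, 220) [0.554 0.238 0.   ] 0.1915319
(60, 350) [0.632 0.257 0.024] 0.16293764
(225, 200) [0.535 0.153 0.012] 0.2039425
(255, 255) [0.574 0.171 0.092] 0.12116417
(300, 200) [0.558 0.178 0.131] 0.08208389
(250, 310) [0.613 0.134 0.018] 0.20336033
(240, 235) [0.564 0.168 0.069] 0.14431334
(236, 230) [0.557 0.145 0.014] 0.20378342
(240, 270) [0.582 0.168 0.07 ] 0.1436393
(250, 230) [0.562 0.167 0.079] 0.13480908
(250, 270) [0.581 0.167 0.08 ] 0.13438423
(270, 270) [0.579 0.172 0.106] 0.10746157
(290, 240) [0.569 0.175 0.122] 0.09161431
```

```bash
python3 - <<'E'
from h import *
o=get_obs();d=np.load('pics/w1.npy');c=imaging.get_calibration('wrist');K=np.array(c['camera_matrix'])
T=np.eye(4);T[:3,:3]=R.from_quat(o['tool_rot']).as_matrix();T[:3,3]=o['eef_pos'];H=T@c['hand_eye']
v,u=np.mgrid[:384,:512];Q=np.stack([(u-K[0,2])/K[0,0]*d,(v-K[1,2])/K[1,1]*d,d,np.ones_like(d)],-1)@H.T
for u in(246,252):
  for v in range(222,270,5): print(u,v,Q[v,u][:3].round(3))
p=cv2.imread('pics/w1.png');cv2.imwrite('pics/w1c.png',cv2.resize(p[205:345,180:325],None,fx=4,fy=4))
E
```

```text
246 222 [0.568 0.154 0.011]
246 227 [0.568 0.151 0.012]
246 232 [0.57  0.172 0.069]
246 237 [0.57  0.172 0.075]
246 242 [0.57  0.172 0.08 ]
246 247 [0.57  0.172 0.086]
246 252 [0.57  0.172 0.09 ]
246 257 [0.57  0.172 0.095]
246 262 [0.57  0.171 0.097]
246 267 [0.57  0.173 0.104]
252 222 [0.573 0.154 0.011]
252 227 [0.573 0.151 0.014]
252 232 [0.573 0.172 0.069]
252 237 [0.573 0.172 0.075]
252 242 [0.573 0.172 0.08 ]
252 247 [0.573 0.172 0.085]
252 252 [0.573 0.171 0.09 ]
252 257 [0.573 0.172 0.095]
252 262 [0.573 0.17  0.095]
252 267 [0.573 0.168 0.096]
```

View pics/w1c.png

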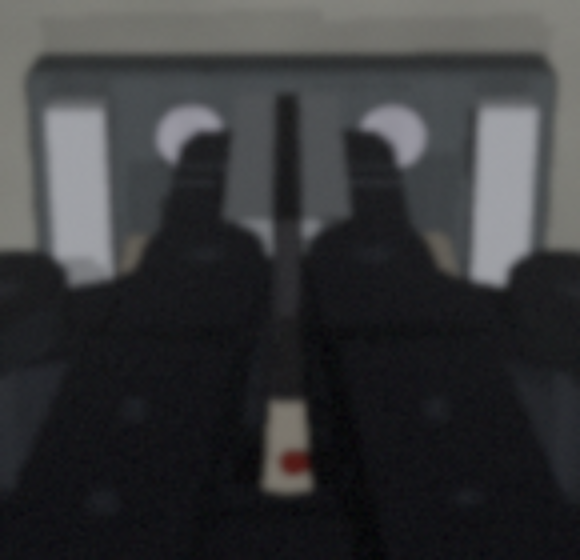

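The pads (grey, ending near row 228 in the wrist view, side view row ~197) stand at about z 0.055–0.06, higher than the stated tip offset gives. I'll lower in small steps and watch force.

>>> apply_moves:
  targets:
    - [[0, 0, -0.15, 0, -1], [0, 0, -0.15, 0, -1], [0, 0, 0, 0, -1], [0, 0, 0, 0, -1]]

```text
clock: 2.45
eef_pos: [0.5709, 0.16, 0.0302]
tool_rot: [0.718, 0.696, -0.001, -0.0]
ft_force: [-0.0, -1.2, -0.4]
grip_width: 0.0002
grasp_force: 0.0
```

```bash
python3 - <<'E'
from h import *
o=get_obs();print(o['eef_pos'],o['joint_pos'],o['ft_force'])
p,d=grab('side','side3');P=pts('side',d)
for u in (235,237,239,241):
    print(u,[(v,P[v,u].round(3)) for v in range(194,208) if P[v,u,2]>.02][-2:])
p,d=grab('wrist','w2');c=imaging.get_calibration('wrist');K=np.array(c['camera_matrix'])
T=np.eye(4);T[:3,:3]=R.from_quat(o['tool_rot']).as_matrix();T[:3,3]=o['eef_pos'];H=T@c['hand_eye']
v,u=np.mgrid[:384,:512];Q=np.stack([(u-K[0,2])/K[0,0]*d,(v-K[1,2])/K[1,1]*d,d,np.ones_like(d)],-1)@H.T
print([(v,Q[v,252,:3].round(3)) for v in range(222,236,2)])
E
```

```text
[0.57088948 0.15996229 0.0302437 ] [ 2.73194689e-01  5.60623129e-01 -2.25126830e-02  9.88948433e-01
 -3.86555800e-06  1.87584638e+00] [-0.02638926 -1.24552777 -0.44941126]
235 [(198, array([0.559, 0.152, 0.058])), (199, array([0.559, 0.152, 0.055]))]
237 [(199, array([0.563, 0.15 , 0.053])), (200, array([0.564, 0.151, 0.049]))]
239 [(198, array([0.569, 0.149, 0.053])), (199, array([0.568, 0.148, 0.051]))]
241 [(197, array([0.575, 0.149, 0.052])), (198, array([0.577, 0.151, 0.045]))]
[(222, array([0.571, 0.155, 0.001])), (224, array([0.571, 0.154, 0.003])), (226, array([0.571, 0.154, 0.006])), (228, array([0.572, 0.171, 0.049])), (230, array([0.572, 0.17 , 0.051])), (232, array([0.572, 0.171, 0.056])), (234, array([0.572, 0.171, 0.058]))]
```

>>> apply_moves:
  targets:
    - [[0, 0, -0.1, 0, -1], [0, 0, -0.1, 0, -1], [0, 0, 0, 0, -1]]

```text
clock: 2.8
eef_pos: [0.5708, 0.16, 0.0218]
tool_rot: [0.718, 0.696, -0.001, -0.0]
ft_force: [-0.0, -0.3, -0.7]
grip_width: -0.0003
grasp_force: 0.0
```

>>> apply_moves:
  targets:
    - [[0, 0, -0.1, 0, -1], [0, 0, -0.1, 0, -1], [0, 0, -0.1, 0, -1], [0, 0, 0, 0, -1], [0, 0, 0, 0, -1]]

```text
clock: 3.22
eef_pos: [0.571, 0.1601, 0.0103]
tool_rot: [0.718, 0.696, -0.0, -0.0]
ft_force: [-0.3, 0.9, -1.0]
grip_width: 0.0001
grasp_force: 0.0
```

```bash
python3 - <<'E'
from h import *
o=get_obs();print(o['eef_pos'],o['ft_force'])
p,d=grab('side','side4');P=pts('side',d)
for u in (235,237,239,241,243):
    print(u,[(v,P[v,u].round(3)) for v in range(194,212) if P[v,u,2]>.01 and abs(P[v,u,1]-.15)<.01][-3:])
cv2.imwrite('pics/side4c.png',cv2.resize(p[170:250,200:320],None,fx=6,fy=6,interpolation=cv2.INTER_CUBIC))
E
```

```text
[0.57101592 0.16005454 0.01027308] [-0.28696047  0.88350218 -1.0250554 ]
235 [(204, array([0.559, 0.152, 0.037])), (205, array([0.561, 0.154, 0.031])), (211, array([0.558, 0.152, 0.013]))]
237 [(206, array([0.566, 0.153, 0.025])), (210, array([0.564, 0.152, 0.013])), (211, array([0.563, 0.151, 0.01 ]))]
239 [(208, array([0.57 , 0.151, 0.015])), (210, array([0.569, 0.15 , 0.01 ])), (211, array([0.565, 0.146, 0.014]))]
241 [(209, array([0.572, 0.147, 0.014])), (210, array([0.57 , 0.145, 0.014])), (211, array([0.569, 0.144, 0.012]))]
243 [(209, array([0.576, 0.144, 0.013])), (210, array([0.574, 0.142, 0.013])), (211, array([0.573, 0.141, 0.011]))]
```

View pics/side4c.png

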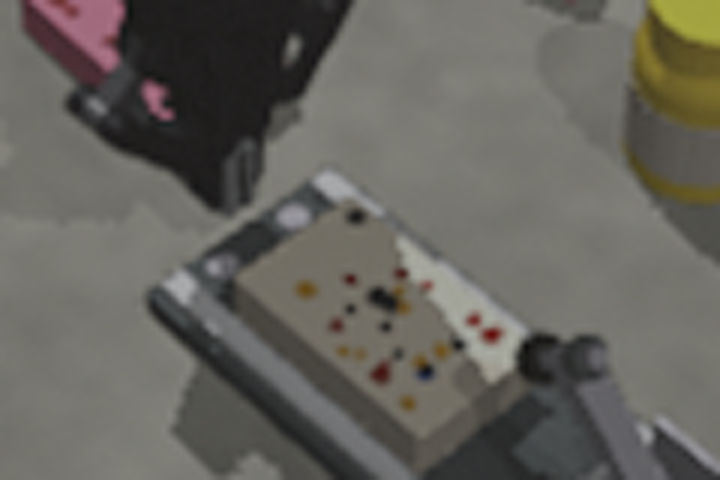

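>>> apply_moves:
  targets:
    - [[0, -0.1, -0.07, 0, -1], [0, -0.2, 0, 0, -1], [0, -0.2, 0, 0, -1], [0, -0.1, 0, 0, -1], [0, -0.1, 0, 0, -1], [-0.01, -0.1, 0, 0, -1]]

```text
clock: 3.77
eef_pos: [0.5712, 0.1278, 0.0081]
tool_rot: [0.718, 0.696, 0.0, -0.0]
ft_force: [-0.7, 1.8, -1.4]
grip_width: -0.0001
grasp_force: 0.7
```

>>> apply_moves:
  targets:
    - [[-0.01, -0.15, 0, 0, -1], [0, -0.15, 0, 0, -1], [-0.01, -0.15, 0, 0, -1], [0, -0.15, 0, 0, -1], [-0.01, -0.15, 0, 0, -1], [0, -0.1, 0, 0, -1], [0, -0.05, 0, 0, -1], [0, 0, 0, 0, -1]]

```text
clock: 4.43
eef_pos: [0.5698, 0.0913, 0.008]
tool_rot: [0.719, 0.695, -0.0, 0.0]
ft_force: [-0.6, 0.6, 1.2]
grip_width: 0.0
grasp_force: 0.0
```

>>> apply_moves:
  targets:
    - [[0, -0.04, 0, 0, -1], [0, -0.04, 0, 0, -1], [0, -0.04, 0, 0, -1], [0, -0.04, 0, 0, -1], [0, 0, 0, 0, -1]]

```text
clock: 4.85
eef_pos: [0.5699, 0.0856, 0.008]
tool_rot: [0.718, 0.696, -0.0, 0.0]
ft_force: [-0.5, 0.6, 1.3]
grip_width: -0.0003
grasp_force: 0.6
```

```bash
python3 - <<'E'
from h import *
p,d=grab('side','side5');print(get_obs()['ft_force'],get_obs()['eef_pos'])
cv2.imwrite('pics/side5c.png',cv2.resize(p[170:290,210:360],None,fx=5,fy=5,interpolation=cv2.INTER_CUBIC))
E
```

```text
[0.87003412 0.8772054  0.46402647] [0.56988669 0.0856205  0.00804779]
```

View pics/side5c.png

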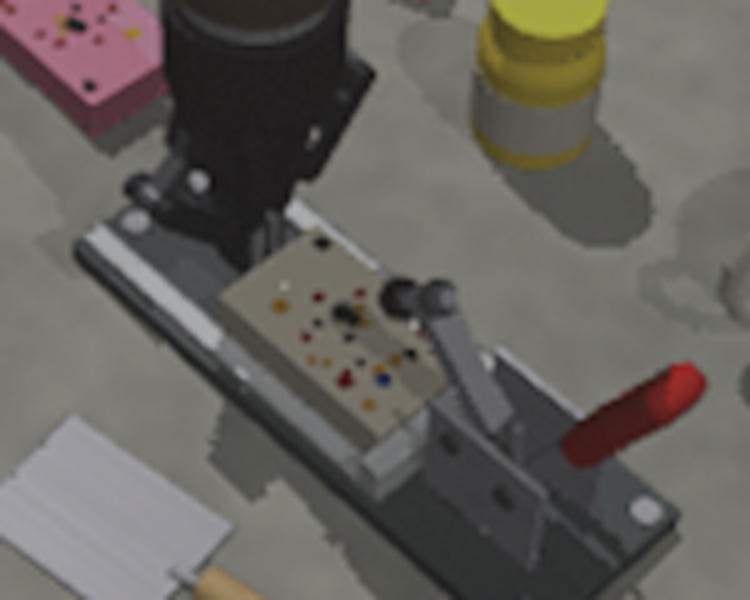

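The sample's front edge (crop 375,445) is almost at the stop. I'll press on until the force rises.

>>> apply_moves:
  targets:
    - [[0, -0.03, 0, 0, -1], [0, -0.03, 0, 0, -1], [0, 0, 0, 0, -1]]

```text
clock: 5.15
eef_pos: [0.5696, 0.0855, 0.0081]
tool_rot: [0.718, 0.696, 0.001, -0.002]
ft_force: [-1.6, 7.8, 1.5]
grip_width: 0.0001
grasp_force: 3.5
```

>>> apply_moves:
  targets:
    - [[0, -0.03, 0, 0, -1], [0, -0.03, 0, 0, -1], [0, 0, 0, 0, -1]]

```text
clock: 5.4
eef_pos: [0.5696, 0.0855, 0.0081]
tool_rot: [0.717, 0.697, 0.003, -0.003]
ft_force: [-1.2, 13.0, -0.1]
grip_width: 0.0002
grasp_force: 6.4
```

Force climbs with no motion, so the sample is home at TCP y 0.0855. Now I back off, lift, and cross over to the handle.

>>> apply_moves:
  targets:
    - [[0, 0.3, 0, 0, -1], [0, 0.4, 0, 0, -1], [0, 0, 0.7, 0, -1], [0, 0, 0.8, 0, -1], [0, 0, 0.8, 0, -1], [0, 0, 0.8, 0, -1], [0, 0, 0.8, 0, -1], [0, 0, 0, 0, -1]]

```text
clock: 6.07
eef_pos: [0.574, 0.1093, 0.1716]
tool_rot: [0.718, 0.696, 0.005, 0.004]
ft_force: [2.2, 0.3, 1.3]
grip_width: -0.0001
grasp_force: 0.0
```

>>> apply_moves:
  targets:
    - [[0, -0.7, 0, 0, -1], [0, -0.8, 0, 0, -1], [-0.03, -0.8, 0, 0, -1], [-0.03, -0.8, 0, 0, -1], [-0.03, -0.8, 0, 0, -1], [-0.03, -0.8, 0, 0, -1], [0, -0.4, 0, 0, -1], [0, 0, 0, 0, -1]]

```text
clock: 6.73
eef_pos: [0.5645, -0.0992, 0.1636]
tool_rot: [0.72, 0.694, -0.001, 0.001]
ft_force: [-0.2, 1.2, 0.1]
grip_width: 0.0003
grasp_force: 0.0
```

```bash
python3 - <<'E'
from h import *
p,d=grab('side','side6');print(get_obs()['ft_force'],get_obs()['eef_pos'],get_obs()['joint_pos'].round(2))
P=pts('side',d);hs=cv2.cvtColor(p,cv2.COLOR_BGR2HSV)
rs=((hs[...,0]<6)|(hs[...,0]>174))&(hs[...,1]>170)&(hs[...,2]>60);rs[:,:300]=0;rs[:225]=0;rs[290:]=0
S=P[rs];print(rs.sum(),np.percentile(S,[2,50,98],axis=0).round(3))
cv2.imwrite('pics/side6c.png',cv2.resize(p[120:300,210:400],None,fx=3.3,fy=3.3,interpolation=cv2.INTER_CUBIC))
E
```

```text
[-0.34702959  1.30096716  0.23434723] [ 0.56460388 -0.09715669  0.1636062 ] [-0.17  0.41  0.11  1.27 -0.    1.44]
92 [[ 0.552 -0.142  0.108]
 [ 0.561 -0.137  0.157]
 [ 0.574 -0.106  0.162]]
```

View pics/side6c.png

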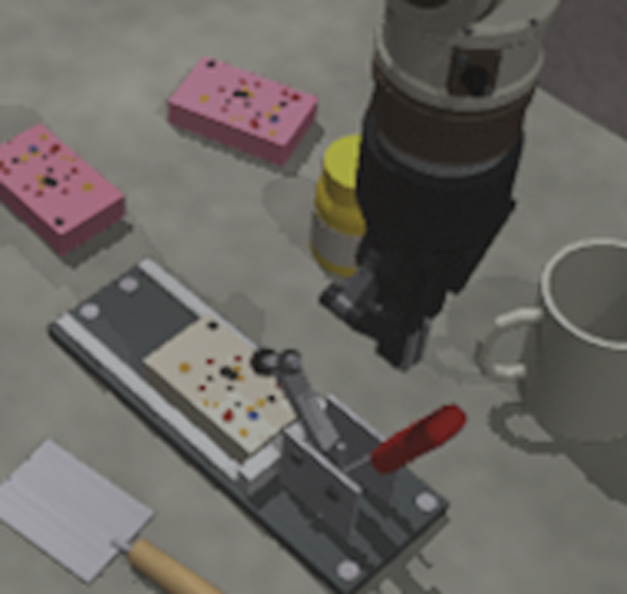

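Sample is home and the handle is still open, with the fingertips above and in front of it. Now down, then follow the handle's arc.

>>> apply_moves:
  targets:
    - [[0, 0, -0.5, 0, -1], [0, 0, -0.6, 0, -1], [0, 0, 0, 0, -1], [0, -0.18, 0, 0, -1], [0, -0.18, 0, 0, -1], [0, -0.1, -0.05, 0, -1], [0, 0, 0, 0, -1]]

```text
clock: 7.37
eef_pos: [0.566, -0.1143, 0.1194]
tool_rot: [0.719, 0.695, 0.001, 0.001]
ft_force: [-0.9, 0.5, 0.1]
grip_width: 0.0001
grasp_force: 0.2
```

```bash
python3 - <<'E'
from h import *
p,d=grab('side','side7');print(get_obs()['ft_force'],get_obs()['eef_pos'])
cv2.imwrite('pics/side7c.png',cv2.resize(p[170:310,280:400],None,fx=4,fy=4,interpolation=cv2.INTER_CUBIC))
E
```

```text
[-0.0694217   0.6584258   0.14764358] [ 0.56596731 -0.11418788  0.11928816]
```

View pics/side7c.png

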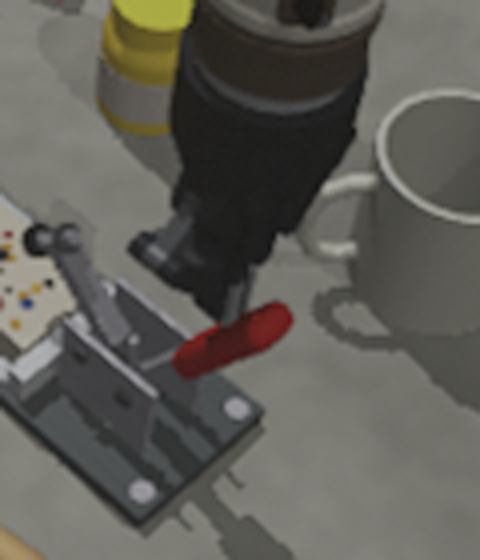

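Fingertips sit against the sample-facing side of the handle. Pushing along the arc.

>>> apply_moves:
  targets:
    - [[0, -0.2, -0.1, 0, -1], [0, -0.21, -0.12, 0, -1], [0, -0.18, -0.16, 0, -1], [0, -0.18, -0.16, 0, -1], [0, -0.15, -0.19, 0, -1], [0, -0.15, -0.19, 0, -1]]

```text
clock: 7.92
eef_pos: [0.5651, -0.1558, 0.0826]
tool_rot: [0.718, 0.696, 0.001, -0.0]
ft_force: [-3.9, 6.7, 6.8]
grip_width: -0.0001
grasp_force: 4.2
```

>>> apply_moves:
  targets:
    - [[0, -0.11, -0.21, 0, -1], [0, -0.1, -0.22, 0, -1], [0, -0.06, -0.18, 0, -1], [0, -0.05, -0.18, 0, -1], [0, -0.02, -0.12, 0, -1], [0, 0, 0, 0, -1]]

```text
clock: 8.42
eef_pos: [0.5649, -0.1704, 0.0454]
tool_rot: [0.718, 0.696, -0.0, 0.0]
ft_force: [-2.7, -0.8, 3.1]
grip_width: 0.0002
grasp_force: 1.9
```

```bash
cat > chk.py <<'E'
from h import *
import sys
o=get_obs();print(o['ft_force'].round(1),o['eef_pos'].round(4))
for n in('top','side'):
    p,d=grab(n,sys.argv[1]+n);P=pts(n,d);hs=cv2.cvtColor(p,cv2.COLOR_BGR2HSV)
    rs=((hs[...,0]<6)|(hs[...,0]>174))&(hs[...,1]>150)&(hs[...,2]>40)&(abs(P[...,0]-.565)<.03)&(P[...,1]<-.09)&(P[...,1]>-.25)
    print(n,rs.sum(),np.percentile(P[rs],[2,50,98],axis=0).round(3) if rs.any() else '')
    s=(P[...,2]>.032)&(P[...,2]<.04)&(abs(P[...,0]-.568)<.05)&(P[...,1]>-.03)&(P[...,1]<.15)&(hs[...,2]>60)
    print('sample',np.percentile(P[s],[1,50,99],axis=0).round(4))
E
python3 chk.py a
```

```text
[-2.7 -0.8  3.1] [ 0.5649 -0.1704  0.0454]
top 131 [[ 0.551 -0.162  0.054]
 [ 0.562 -0.145  0.059]
 [ 0.574 -0.129  0.068]]
sample [[ 0.5351 -0.0286  0.0321]
 [ 0.5632  0.0281  0.0361]
 [ 0.5962  0.0741  0.0396]]
side 276 [[ 0.549 -0.205  0.053]
 [ 0.554 -0.186  0.059]
 [ 0.573 -0.134  0.063]]
sample [[ 0.536  -0.0279  0.0322]
 [ 0.5592  0.0299  0.0361]
 [ 0.5968  0.0729  0.0395]]
```

The handle is level (top at z about 0.059), so it is locked. Retreating straight up.

>>> apply_moves:
  targets:
    - [[0, 0, 0.3, 0, -1], [0, 0, 0.6, 0, -1], [0, 0, 0.8, 0, -1], [0, 0, 0.8, 0, -1], [0, 0, 0.8, 0, -1], [0, 0, 0.7, 0, -1], [-0.5, 0, 0.3, 0, -1], [-0.7, 0, 0, 0, -1]]

```text
clock: 9.18
eef_pos: [0.5206, -0.1708, 0.2203]
tool_rot: [0.718, 0.696, 0.002, 0.004]
ft_force: [0.0, -0.3, -0.4]
grip_width: -0.0002
grasp_force: 0.0
```

>>> apply_moves:
  targets:
    - [[-0.8, 0, 0, 0, -1], [-0.8, 0, 0, 0, -1], [-0.8, 0, 0, 0, -1], [-0.5, 0, 0, 0, -1], [0, 0, 0, 0, -1], [0, 0, 0, 0, -1]]

```text
clock: 9.68
eef_pos: [0.4006, -0.1701, 0.2171]
tool_rot: [0.719, 0.695, 0.0, 0.001]
ft_force: [1.2, -0.0, 0.0]
grip_width: 0.0004
grasp_force: 0.0
```

```bash
python3 chk.py b; python3 - <<'E'
from h import *
# bystanders: depth change top1 vs final, and arm/pad heights above the sample
P=pts('top',np.load('pics/btop.npy'));P0=pts('top',np.load('pics/top1.npy'))
for n,(r0,r1,c0,c1) in dict(pitcher=(95,145,305,355),jar=(108,142,240,270),spat=(226,258,238,325)).items():
    print(n,np.abs(P[r0:r1,c0:c1,2]-P0[r0:r1,c0:c1,2]).mean().round(4))
m=(abs(P[...,0]-.567)<.008)&(P[...,1]>-.03)&(P[...,1]<.02)&(P[...,2]>.042);print('arm z max/min',P[m][:,2].max(),P[m][:,2].min(),P[m][:,1].max())
E
```

```text
[ 1.2 -0.   0. ] [ 0.4006 -0.1701  0.2171]
top 284 [[ 0.55  -0.201  0.055]
 [ 0.562 -0.165  0.06 ]
 [ 0.574 -0.13   0.064]]
sample [[ 0.5341 -0.0284  0.0323]
 [ 0.5632  0.0279  0.036 ]
 [ 0.5968  0.074   0.0397]]
side 512 [[ 0.549 -0.204  0.054]
 [ 0.56  -0.168  0.059]
 [ 0.575 -0.13   0.062]]
sample [[ 0.5357 -0.0128  0.0324]
 [ 0.5563  0.0444  0.0361]
 [ 0.5964  0.0736  0.0394]]
pitcher 0.0106
jar 0.0115
spat 0.0111
arm z max/min 0.07630674910515833 0.0422316935585938 0.018215106819279625
```

```bash
python3 - <<'E'
from h import *
for k in 'ab':
  for cam,f in(('top','top1'),('side','side1')):
    P=pts(cam,np.load(f'pics/{k}{cam}.npy'));P0=pts(cam,np.load(f'pics/{f}.npy'))
    for n,(x,y,r,z) in dict(pitcher=(.56,-.12,.2,.07),jar=(.70,.08,.08,.06)).items():
        o=[]
        for Q in(P0,P):
            if n=='pitcher': m=(Q[...,0]>.68)&(Q[...,1]>-.22)&(Q[...,1]<-.02)&(Q[...,2]>.085)&(Q[...,2]<.11)
            else: m=(Q[...,0]>.66)&(Q[...,1]>.0)&(Q[...,1]<.14)&(Q[...,2]>.08)&(Q[...,2]<.1)
            o.append((m.sum(),np.median(Q[m],0).round(4)))
        print(k,cam,n,o)
    c=[]
    for f2 in(f,k+cam):
        hs=cv2.cvtColor(cv2.imread(f'pics/{f2}.png'),cv2.COLOR_BGR2HSV);Q=P0 if f2==f else P
        m=(hs[...,0]>8)&(hs[...,0]<25)&(hs[...,1]>90)&(abs(Q[...,0]-.46)<.05)&(Q[...,1]<.02)&(Q[...,1]>-.15)&(Q[...,2]<.03)
        c.append((m.sum(),np.median(Q[m],0).round(4) if m.any() else 0))
    print(k,cam,'spatula handle',c)
E
```

```text
a top pitcher [(np.int64(337), array([ 0.7509, -0.1251,  0.0979])), (np.int64(333), array([ 0.7497, -0.1249,  0.0973]))]
a top jar [(np.int64(353), array([0.7337, 0.0638, 0.09  ])), (np.int64(349), array([0.7335, 0.064 , 0.0898]))]
a top spatula handle [(np.int64(243), array([ 0.4521, -0.0641,  0.0183])), (np.int64(241), array([ 0.4522, -0.0638,  0.0181]))]
a side pitcher [(np.int64(765), array([ 0.7735, -0.115 ,  0.0958])), (np.int64(384), array([ 0.7931, -0.1396,  0.0963]))]
a side jar [(np.int64(689), array([0.754 , 0.0619, 0.0899])), (np.int64(680), array([0.7545, 0.0622, 0.0899]))]
a side spatula handle [(np.int64(435), array([ 0.4507, -0.0675,  0.0179])), (np.int64(395), array([ 0.4502, -0.067 ,  0.0178]))]
b top pitcher [(np.int64(337), array([ 0.7509, -0.1251,  0.0979])), (np.int64(321), array([ 0.7493, -0.1249,  0.0978]))]
b top jar [(np.int64(353), array([0.7337, 0.0638, 0.09  ])), (np.int64(352), array([0.7339, 0.0638, 0.09  ]))]
b top spatula handle [(np.int64(243), array([ 0.4521, -0.0641,  0.0183])), (np.int64(241), array([ 0.4521, -0.0622,  0.0187]))]
b side pitcher [(np.int64(765), array([ 0.7735, -0.115 ,  0.0958])), (np.int64(760), array([ 0.7718, -0.1152,  0.0957]))]
b side jar [(np.int64(689), array([0.754 , 0.0619, 0.0899])), (np.int64(310), array([1.3788, 0.0683, 0.0899]))]
b side spatula handle [(np.int64(435), array([ 0.4507, -0.0675,  0.0179])), (np.int64(412), array([ 0.4504, -0.0678,  0.0179]))]
```

The pitcher, jar and spatula haven't moved, so I'm handing in.

```bash
python3 -c "
from workcell import order;print(order.job_done())"
```

```text
the job is handed in; nothing more can be done
None
```

The terrazzo sample is fully home against the end stop, the red handle is level in its locked position, the pitcher, jar and spatula did not move, and the hand is clear; I handed the job in at about 10 s on the robot's clock, and no verdict came back.

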